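# Clamp the setting anvil on the riveting plate

### The job

Take the larger of the two round steel setting anvils out of the sloping bin rack and lay it flat, hollow face up, on the clamp plate between the cam and the two dowel pins, close up to the pins; set it down, do not drop it. Let go of it, then swing the cam lever round until the cam grips the anvil firmly against both pins. Leave the other parts in their bins and do not disturb the tools lying about.

Things in the scene. Friction and masses are not known exactly. Their poses are not given: they have to be found in the camera images.
- setter_anvil: the anvil to be clamped: a plain steel disc 38 mm in diameter and 12 mm thick with a shallow hollow in its top face. Origin at the centre of its underside, z out of the hollow face. It starts lying in one of the three bins of the rack, its z square to the sloping floor.
- small_anvil: a smaller steel anvil, 26 mm in diameter and 12 mm thick, in another bin; it stays there. Origin at the centre of its underside, z out of its hollow face.
- brass_buckle: brass roller buckle, 39 x 47 x 7 mm, in the remaining bin; it stays there. Origin at the centre of its underside.
- bin_rack: plywood rack, fixed, 336 wide (y), 150 deep (x), 175 mm high; origin under the centre of its foot, -x its front, z up. Three bins side by side, centres y = -110, 0, 110 mm, each 104 mm wide inside. Their floor falls 30 degrees to the front: lower edge at x = -70, z = 24 mm, 122 mm up the slope. Off the floor, walls stand 28 mm and the front lip 20 mm. Parts slide down to the lip.
- shelf_edge (a point): middle of the lower front edge of the shelf (with thread spools on it) that overhangs the bins: rack x = -42 mm, 157 mm above the table, running along the rack's y. A gripper pointing straight down into a bin strikes this shelf; it must come in leaning, about square to the floor of the bin.
- clamp_plate: steel clamp plate, 130 (x) x 110 (y) x 14 mm, screwed to the table; origin under its centre. Two dowel pins, 8 mm in diameter and 10 mm high, stand on it at x = -32.8 mm, y = -17.6 and +17.6 mm; the cam is on the +x, +y side of the place for the anvil. Four screw heads, 5 mm high, at x = +-54, y = +-44 mm.
- seat (a point): point on the top face of the clamp plate (14 mm above the table), at plate x = -18 mm, y = 0: where the underside centre of the anvil is when it touches both pins. x, y, z axes as the plate's. With the lever open the anvil has about 6 mm of play from here towards +x.
- cam_pivot (a point): point on the vertical axis of the cam and lever, on the top face of the clamp plate (plate x = +14.9 mm, y = +23.4 mm).
- cam_lever: the eccentric cam with its lever. The cam is a steel disc 36 mm in diameter and 11 mm high, 1 to 12 mm above the plate, its centre 5 mm off the pivot. Origin on the pivot axis at the plate's top.
- lever_angle (a joint): angle of the cam lever in rad, 0 = fully open (lever points to +x turned 45 degrees towards +y of the plate), grows as it swings clockwise seen from above, up to 2.3 with nothing in the clamp; with the anvil against the pins the cam meets it at about 1.75. The lever stays where it is left; swinging it takes about 3 N at the knob, and 5 to 9 N grips the anvil.
- lever_knob (a point): middle of the black upright grip at the lever's end, 95 mm from the pivot axis: 21 mm in diameter at the widest, from 20 to 55 mm above the plate's top; this point is 42 mm above the plate's top. The lever bar below it is 14 mm wide, 13 to 20 mm above the plate's top.
- mallet: loose mallet lying on the table, 90 x 236 x 53 mm; leave alone.
- drive_punch_1: loose steel drive punch, 13 x 98 x 13 mm; leave alone.
- swatches: loose stack of leather swatches, 52 x 67 x 11 mm; leave alone.
- edge_slicker: loose wooden edge slicker, 26 x 105 x 26 mm; leave alone.
- cork_block: loose cork sanding block, 56 x 96 x 28 mm; leave alone.
Mind the look-alikes: they are no part of the job. What is shaped like the setter_anvil but turquoise is not meant.

How it is judged (in metres and radians):
On the way:
1. the larger anvil lies flat, hollow face up, on the clamp plate between the pins and the cam, let go of, with the lever still open (horizontal distance between setter_anvil and seat below 0.012 m and angle between setter_anvil's own z axis and vertical below 0.07 rad and z of setter_anvil in the frame of seat below 0.003 m and contact force between the fingers and setter_anvil below 0.1 N and linear speed of setter_anvil below 0.02 m/s and value of joint lever_angle below 1.3 rad), for 0.2 s.
At the end, for the whole second after the job is handed in: the larger anvil lies flat on the clamp plate (within 4 degrees, hollow face up, not more than 3 mm off the plate), within 3 mm of its seat against both pins, gripped by the cam with at least 3 N and at rest (horizontal distance between setter_anvil and seat below 0.003 m and angle between setter_anvil's own z axis and vertical below 0.07 rad and z of setter_anvil in the frame of seat below 0.003 m and contact force between cam_lever and setter_anvil above 3 N and linear speed of setter_anvil below 0.01 m/s); the robot touches nothing.
It fails at once if the anvil is dropped (falls faster than 0.45 m/s with no finger on it, a fall of about 10 mm) (linear speed of setter_anvil above 0.45 m/s and contact force between the fingers and setter_anvil below 0.05 N).
It fails at once if another part of the rack is moved more than 35 mm (distance of any of small_anvil, brass_buckle from where it was at the start of the episode above 0.035 m).
It fails at once if a tool lying about is moved more than 30 mm (distance of any of mallet, drive_punch_1, swatches, edge_slicker, cork_block from where it was at the start of the episode above 0.03 m).
It also fails if it takes over 72 s, if anything falls off the work surface, if the arm or the gripper's body presses on something with over 40 N, if the wrist force passes 120 N, or if a joint passes its speed limit or range.

### The arm

A 6-joint arm with a two-finger parallel gripper is mounted at the origin on a cart in front of the work surface, level with it; the furniture and walls round the work are solid. World frame = base frame: x ahead of the robot, y to its left, z up, the work surface at z = 0. Lengths are in mm, angles in rad, forces in N, time in s.
With the tool pointing down it reaches from about 300 to 775 mm from the base axis. Payload 14.6 kg.
Tool frame: the origin (TCP) lies on the mounting face of the last link; the fingertips stand 199 mm ahead of it and the grasp point (between the pads) lies 180 mm ahead of it (bot.tip_extent is the distance from the TCP to the fingertips, in mm); z points along the fingers, y is the line along which they close (so a half turn about z gives the same grasp; the last joint's range is limited). The gripper opens to 94 mm and grips with 3 to 60 N. Pads are 16 mm wide; open, the fingers measure 119 mm over their backs; the gripper's body (75 mm by 177 mm) begins 78 mm behind the grasp point.
Start: joints at [1.254, 0.3, 1.521, -0, 1.321, -0.067], TCP at [135.964, 532.921, 404.646] pointing down, gripper open.
Joint ranges: [-3.03, 3.03], [-0.79, 2.21], [0.23, 2.52], [-1.04, 4.18], [0, 3.07], [-2.55, 2.55]. Speed limits (rad/s): [2.22, 2.22, 2.57, 3.14, 3.14, 3.14].

### API

Orientations are given as [roll, pitch, yaw] about the fixed x, y, z axes, in that order (R = Rz(yaw) Ry(pitch) Rx(roll)).
In Python, from bench import bot, cams gives the robot as it stands. The module is installed in compiled form; this text tells all that it offers.
- The arm moves only by the shell command python3 -m crank 'ROWS' [OPENING] [FORCE]. ROWS is JSON, a list of rows, each an object of numbers: "x", "y", "z": the shift along the tool's x, y, z in units of 100 mm (1.0 is 100 mm); "ax", "ay", "az": the turn, a rotation vector about the tool's x, y, z in units of 90 degrees (1.0 is 90 degrees). A call has 1 to 12 rows; each row is the pose to reach, as a shift and turn from the pose commanded when the call began, along the tool's axes at that moment; what a row does not reach only later rows make up. A row lasts 1/8 s, in which the tool goes at most 62.5 mm and 10.7 degrees, less where a joint would pass 70% of its speed; a pose out of reach is approached as far as the arm can. A call with a number of a shift or a turn outside -1 to 1 is refused whole. A call with a gripper value outside its range is refused whole. OPENING is the finger opening in mm, from 0 to 94, set as the call begins (- or left out, the last holds). The fingers move at their own pace and stop on an object; FORCE is the grip in N (left out, the last holds). Time passes only in rows, so rows that repeat a pose let the fingers close. It gives the time, the measured TCP pose, the force, the opening and the grip force at its end, in the units of the state.
- bot.get_state(): the state, without advancing time (a new reading comes with each control period).
- cams.capture(name): name is "scene" or "top" or "wrist"; returns a dict with "frame" (400x640x3 uint8, red, green, blue), "range_z" (400x640 float32, mm along the optical axis (not along the pixel's ray), 0 where there is no reading), "fx", "fy", "cx", "cy" (pixels), "R" (3x3) and "t" (3): a world point X has camera coordinates R X + t. Camera axes: x right, y down, z forward; pixel columns grow to the right and rows downward; lengths in mm; the calibration is good to about 2 mm. A picture is of the moment at which its call begins.
- bot.sign_off(): hands the job in; it is judged then, once.
The state is a dict: "t": time; "joints": joint angles; "qvel": joint speeds; "joint_efforts": joint torques, N m; "position": TCP position; "ee_rot": TCP orientation; "ft_force": force on the tool from outside, world axes, zero at the start; "moment": the same for the moment, N m; "grip_width": finger opening in mm; "finger_force": force on a finger pad.
Only numpy, scipy, OpenCV 4.12 (cv2) and the standard library are available. Lean on these libraries where they do the work, as an engineer would, in place of code of your own. Each camera call takes 0.05 s, during which the arm holds its last target. There are 200 camera calls.

## Working session

There is one attempt and no reset: what is moved stays moved. The work goes in short steps, Python scripts to look and compute and a shell command to move; the robot and the scene stay as the last step left them, time stands still between calls to the robot, and variables do not carry over. Pictures are saved under pics/ and viewed, at most 10 in all, crops included, and the job is handed in when it is done.

```bash
mkdir -p pics; cat > h.py <<'E'
import numpy as np, cv2
from bench import bot, cams
def cap(n, save=None):
    c=cams.capture(n)
    np.savez('%s.npz'%n, **{k:np.asarray(v) for k,v in c.items()})
    if save: cv2.imwrite('pics/%s.png'%save, c['frame'][:,:,::-1])
    return c
def cloud(c):
    z=c['range_z']; v,u=np.mgrid[:400,:640]
    P=np.stack([(u-c['cx'])/c['fx']*z,(v-c['cy'])/c['fy']*z,z],-1)
    W=(P-c['t'])@c['R']; W[z<=0]=np.nan
    return W
E
python3 - <<'E'
from h import *
for n in('scene','top'): cap(n,n+'0')
s=bot.get_state(); print(s['t'],s['position'],s['ee_rot'],s['ft_force'])
E
```

```text
0.1 [135.95494447 532.91550578 404.13954441] [-3.14057654e+00 -5.90722405e-05  2.89181915e+00] [-0.09708618  0.08376304  0.17803973]
```

View pics/scene0.png

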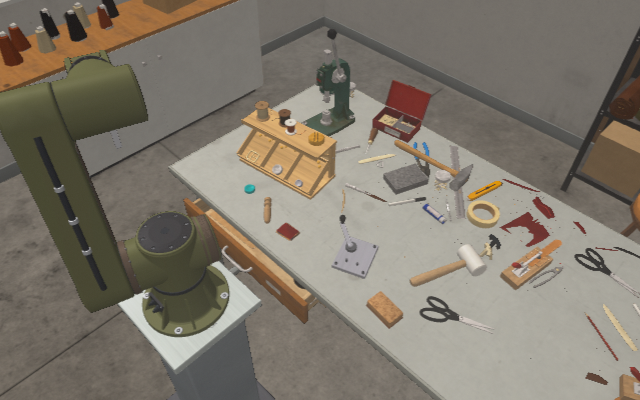

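View pics/top0.png

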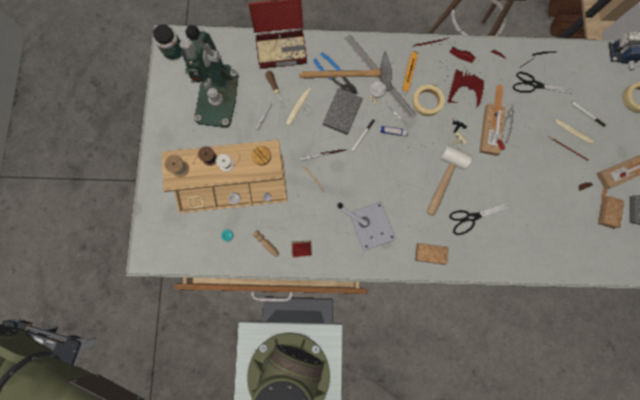

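The scene view shows the rack with discs at about (277,170) and (298,184), and the clamp plate at (355,257) with its knob at (343,219). The top view shows the discs at (235,198) and (267,197), the buckle at (195,202), the plate at (372,226) and the knob at (340,206). Next I take numbers and enlarged crops.

```bash
python3 - <<'E'
from h import *
T=dict(np.load('top.npz'));S=dict(np.load('scene.npz'))
W=cloud(T);V=cloud(S)
for n,p in dict(d1=(235,198),d2=(267,197),buck=(195,202),plate=(372,232),knob=(340,206),mallet=(458,157),sh1=(165,190),sh2=(284,178),lip1=(180,210),lip2=(287,202),slick=(265,243),sw=(302,249)).items(): print(n,W[p[1],p[0]].round(0))
for n,p in dict(d1=(277,170),d2=(298,184),plate=(360,262),knob=(343,219)).items(): print('S',n,V[p[1],p[0]].round(0))
a=cv2.resize(S['frame'][130:290,225:395,::-1],None,fx=3.5,fy=3.5,interpolation=cv2.INTER_CUBIC)
b=cv2.resize(T['frame'][135:255,155:285,::-1],None,fx=2,fy=2,interpolation=cv2.INTER_CUBIC)
c=cv2.resize(T['frame'][190:260,325:405,::-1],None,fx=3,fy=3,interpolation=cv2.INTER_CUBIC)
o=np.zeros((560,800,3),np.uint8); o[:,:]=0
a=cv2.resize(a,(530,500)); o[:500,:530]=a; o[:240,535:795]=b; o[250:460,535:775]=c
cv2.imwrite('pics/crop1.png',o)
# rack shelf & plate from depth: points by height
m=(W[...,2]>150)&(W[...,2]<185)&(W[...,0]>450)&(W[...,0]<800)&(W[...,1]>50)&(W[...,1]<500)
r=cv2.minAreaRect(W[m][:,:2].astype(np.float32)); print('shelf',r)
for Q,nm in((W,'T'),(V,'S')):
  m=(Q[...,2]>9)&(Q[...,2]<19)&(abs(Q[...,0]-W[232,372,0])<90)&(abs(Q[...,1]-W[232,372,1])<90)
  print(nm,'plate',m.sum(),cv2.minAreaRect(Q[m][:,:2].astype(np.float32)),np.median(Q[m][:,2]))
E
```

```text
d1 [525. 186.  46.]
d2 [533.  87.  39.]
buck [511. 312.  36.]
plate [ 434. -249.    9.]
knob [ 506. -141.   67.]
mallet [ 677. -518.   54.]
sh1 [520. 355. 175.]
sh2 [602.  38.  13.]
lip1 [483. 353.  47.]
lip2 [525.  26.  -1.]
slick [390.  89.  21.]
sw [374. -27.  11.]
S d1 [529. 188.  37.]
S d2 [536.  86.  34.]
S plate [ 448. -281.   16.]
S knob [ 512. -148.   58.]
shelf ((597.9027709960938, 208.13641357421875), (118.72367858886719, 332.65191650390625), 7.725650787353516)
T plate 1146 ((455.05389404296875, -248.3503875732422), (129.583251953125, 110.66191864013672), 21.310312271118164) 14.552915601062653
S plate 945 ((442.7790222167969, -253.57763671875), (151.56785583496094, 166.7621307373047), 80.17384338378906) 14.465371173447044
```

View pics/crop1.png

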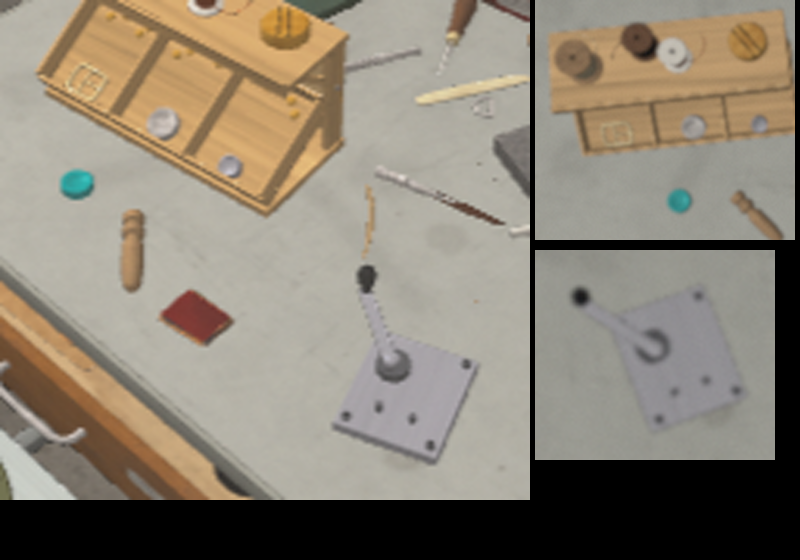

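The larger disc is the one in the middle bin (small crop position (163,123), 186 mm in y). The plate has yaw of about 21° with its pins towards the robot. Next I plan the hover square to the bin floor.

```bash
cat >> h.py <<'E'
from scipy.spatial.transform import Rotation as Ro, Slerp
RY=np.deg2rad(7.7); PY=np.deg2rad(21.3)
def rz(a): return Ro.from_euler('z',a).as_matrix()
NF=rz(RY)@[-.5,0,np.sqrt(.75)]            # floor normal
def frame(z,y): 
    z=np.array(z,float); y=np.array(y,float); return np.stack([np.cross(y,z),y,z],1)
RB=frame(-NF, rz(RY)@[0,1,0])              # tool in bin
def RD(yaw): return frame([0,0,-1],[-np.sin(yaw),np.cos(yaw),0])  # down, closing along yaw+90
def st():
    s=bot.get_state(); return s,np.array(s['position']),Ro.from_euler('xyz',s['ee_rot']).as_matrix()
def plan(p,R,start=None):
    """rows (one per call) to TCP position p, orientation R"""
    if start is None: _,p0,R0=st()
    else: p0,R0=start
    p=np.array(p,float); d=R0.T@(p-p0); rv=Ro.from_matrix(R0.T@R).as_rotvec()
    n=int(np.ceil(max(abs(d).max()/99,np.abs(rv).max()/1.56,1e-3)))
    sl=Slerp([0,1],Ro.from_matrix([R0,R]))
    for i in range(n):
        a,b=sl(i/n).as_matrix(),sl((i+1)/n).as_matrix()
        s=a.T@(p-p0)/n/100; r=Ro.from_matrix(a.T@b).as_rotvec()/(np.pi/2)
        print('x %.3f y %.3f z %.3f ax %.3f ay %.3f az %.3f | %.0fmm %.0fdeg'%(*s,*r,100*np.linalg.norm(s),90*np.linalg.norm(r)))
E
python3 - <<'E'
from h import *
base=np.array([528,187,34.])
plan(base+(199+110)*NF,RB)
E
```

```text
x -0.805 y -0.740 z 0.257 ax -0.016 ay -0.082 az -0.060 | 112mm 9deg
x -0.694 y -0.818 z 0.334 ax -0.016 ay -0.082 az -0.060 | 112mm 9deg
x -0.567 y -0.887 z 0.394 ax -0.016 ay -0.082 az -0.060 | 112mm 9deg
x -0.427 y -0.944 z 0.435 ax -0.016 ay -0.082 az -0.060 | 112mm 9deg
```

```bash
python3 -m crank '[{"x":-0.4,"y":-0.37,"z":0.13,"ax":-0.008,"ay":-0.04,"az":-0.03},{"x":-0.8,"y":-0.74,"z":0.26,"ax":-0.016,"ay":-0.08,"az":-0.06}]' 60 20
python3 -m crank '[{"x":-0.35,"y":-0.41,"z":0.17,"ax":-0.008,"ay":-0.04,"az":-0.03},{"x":-0.69,"y":-0.82,"z":0.33,"ax":-0.016,"ay":-0.08,"az":-0.06}]'
python3 -c "
from h import *
plan(np.array([528,187,34.])+(199+110)*NF,RB)"
```

```text
t: 0.35
position: [195.6, 440.3, 377.8]
ee_rot: [3.123, 0.129, 2.988]
ft_force: [1.3, 1.2, 0.4]
grip_width: 77.4
finger_force: 0.0
t: 0.6
position: [255.0, 348.1, 352.5]
ee_rot: [3.115, 0.257, 3.08]
ft_force: [0.5, 0.6, 0.9]
grip_width: 60.5
finger_force: 0.0
x -0.568 y -0.881 z 0.389 ax -0.016 ay -0.084 az -0.059 | 112mm 9deg
x -0.430 y -0.937 z 0.433 ax -0.016 ay -0.084 az -0.059 | 112mm 9deg
```

```bash
python3 -m crank '[{"x":-0.28,"y":-0.44,"z":0.19,"ax":-0.008,"ay":-0.042,"az":-0.03},{"x":-0.57,"y":-0.88,"z":0.39,"ax":-0.016,"ay":-0.084,"az":-0.059}]'
python3 -m crank '[{"x":-0.22,"y":-0.47,"z":0.22,"ax":-0.008,"ay":-0.042,"az":-0.03},{"x":-0.43,"y":-0.94,"z":0.43,"ax":-0.016,"ay":-0.084,"az":-0.059},{"x":-0.43,"y":-0.94,"z":0.43,"ax":-0.016,"ay":-0.084,"az":-0.059}]'
python3 - <<'E'
from h import *
c=cap('wrist','w1'); print(c['R'],c['t'])
W=cloud(c); print(np.nanmin(W.reshape(-1,3),0),np.nanmax(W.reshape(-1,3),0))
plan(np.array([528,187,34.])+(199+110)*NF,RB)
E
```

```text
t: 0.85
position: [314.8, 257.3, 327.1]
ee_rot: [3.12, 0.391, -3.109]
ft_force: [1.1, 1.3, -0.2]
grip_width: 60.0
finger_force: 0.0
t: 1.23
position: [375.0, 165.0, 301.1]
ee_rot: [3.14, 0.521, -3.014]
ft_force: [-0.2, 0.9, 0.2]
grip_width: 59.7
finger_force: 0.0
[[-0.12759484  0.9918249   0.00171109]
 [ 0.71380856  0.09063093  0.69445185]
 [ 0.68861956  0.08982986 -0.71953714]] [-117.32718417 -418.99426752  -57.7647311 ]
[ 343.09585407 -264.00691115 -886.45455215] [2058.37922906 2033.711865    237.13548953]
x -0.004 y -0.002 z 0.002 ax -0.000 ay -0.002 az -0.004 | 1mm 0deg
```

View pics/w1.png

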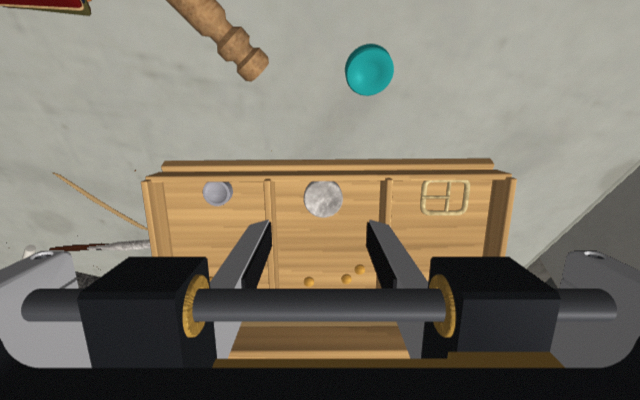

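The wrist view shows the large anvil at (323,198) against the lip, with the buckle to the right and the small anvil to the left. I measure the disc and the floor plane.

```bash
python3 - <<'E'
from h import *
c=dict(np.load('wrist.npz')); W=cloud(c)
hsv=cv2.cvtColor(c['frame'],cv2.COLOR_RGB2HSV)
m=np.zeros((400,640),np.uint8); m[178:222,300:348]=(hsv[178:222,300:348,1]<60)
n,l,s,ce=cv2.connectedComponentsWithStats(m); i=1+s[1:,4].argmax(); print(s[i],ce[i])
P=W[l==i]; P=P[~np.isnan(P[:,0])]
F=W[205:218,280:296].reshape(-1,3); F=np.vstack([F,W[225:245,290:350].reshape(-1,3),W[190:218,350:370].reshape(-1,3)]); F=F[~np.isnan(F[:,0])]
f0=F.mean(0); nn=np.linalg.svd(F-f0)[2][2]; nn*=np.sign(nn[2]); print('floor n',nn,'NF',NF, 'resid',np.std((F-f0)@nn))
h=(P-f0)@nn; print('h pct',np.percentile(h,[2,25,50,75,98]))
top=P[h>5]; Q=(top-f0)@RB
(x,y),r=cv2.minEnclosingCircle(Q[:,:2].astype(np.float32)); print('r',r, Q[:,:2].min(0),Q[:,:2].max(0), np.median(Q,0))
ct=f0+RB@np.array([x,y,np.median(Q[:,2])]); print('centre top',ct)
# walls
row=W[200,255:400]; print('walls along y (tool)',[ (255+j,*np.round((row[j]-ct)@RB,0)) for j in range(0,145,6)])
print('tip', st()[1]+199*st()[2][:,2], 'delta in tool', st()[2].T@(ct-st()[1]))
E
```

```text
[ 304  181   39   36 1145] [322.79388646 198.15371179]
floor n [-0.49503201 -0.06690287  0.86629517] NF [-0.4954916  -0.06699309  0.8660254 ] resid 0.6616764119296212
h pct [ 9.00774993 10.63695266 11.52009979 12.16110216 13.34562081]
r 19.05917739868164 [ 11.3034041  -22.82933469] [46.64350427 13.87692694] [ 29.53191653  -4.52587783 -11.54804984]
centre top [524.32744083 189.43600944  44.20991603]
walls along y (tool) [(255, np.float64(-5.0), np.float64(-68.0), np.float64(12.0)), (261, np.float64(-4.0), np.float64(-61.0), np.float64(12.0)), (267, np.float64(3.0), np.float64(-50.0), np.float64(-16.0)), (273, np.float64(-1.0), np.float64(-48.0), np.float64(-1.0)), (279, np.float64(-5.0), np.float64(-43.0), np.float64(12.0)), (285, np.float64(-5.0), np.float64(-37.0), np.float64(12.0)), (291, np.float64(-4.0), np.float64(-31.0), np.float64(11.0)), (297, np.float64(-5.0), np.float64(-25.0), np.float64(11.0)), (303, np.float64(-5.0), np.float64(-19.0), np.float64(12.0)), (309, np.float64(-2.0), np.float64(-13.0), np.float64(-1.0)), (315, np.float64(-2.0), np.float64(-7.0), np.float64(2.0
[... 252 characters left out ...]
.float64(-5.0), np.float64(23.0), np.float64(12.0)), (351, np.float64(-5.0), np.float64(29.0), np.float64(12.0)), (357, np.float64(-5.0), np.float64(34.0), np.float64(11.0)), (363, np.float64(-5.0), np.float64(41.0), np.float64(13.0)), (369, np.float64(-5.0), np.float64(47.0), np.float64(12.0)), (375, np.float64(-6.0), np.float64(53.0), np.float64(13.0)), (381, np.float64(-3.0), np.float64(57.0), np.float64(2.0)), (387, np.float64(2.0), np.float64(58.0), np.float64(-15.0)), (393, np.float64(-6.0), np.float64(71.0), np.float64(12.0)), (399, np.float64(-5.0), np.float64(76.0), np.float64(10.0))]
tip [472.47868282 179.59708433 128.95291095] delta in tool [ -3.55662876   2.87810324 298.72732953]
```

```bash
python3 -m crank '[{"x":-0.035,"y":0.03,"z":0.35},{"x":-0.035,"y":0.03,"z":0.7},{"x":-0.035,"y":0.03,"z":0.7}]' 54 20
python3 -m crank '[{"z":0.13},{"z":0.25},{"z":0.33},{"z":0.38},{"z":0.38}]'
python3 -c "
from h import *
s,p,R=st(); print(R.T@(np.array([524.33,189.44,44.2])-p), s['ft_force'])"
```

```text
[ -3.5543411    2.88170793 298.73745743] [-0.45981923  1.32618898  0.1085452 ]$[0]: bad value
$[0]: bad value
```

```bash
python3 -m crank '[{"x":-0.035,"y":0.03,"z":0.35,"ax":0,"ay":0,"az":0},{"x":-0.035,"y":0.03,"z":0.7,"ax":0,"ay":0,"az":0},{"x":-0.035,"y":0.03,"z":0.7,"ax":0,"ay":0,"az":0}]' 54 20
```

```text
t: 1.65
position: [410.7, 176.7, 241.7]
ee_rot: [3.14, 0.518, -3.008]
ft_force: [0.6, 0.3, 0.6]
grip_width: 54.0
finger_force: 0.0
```

```bash
python3 -m crank '[{"x":0,"y":0,"z":0.13,"ax":0,"ay":0,"az":0},{"x":0,"y":0,"z":0.25,"ax":0,"ay":0,"az":0},{"x":0,"y":0,"z":0.33,"ax":0,"ay":0,"az":0},{"x":0,"y":0,"z":0.38,"ax":0,"ay":0,"az":0},{"x":0,"y":0,"z":0.38,"ax":0,"ay":0,"az":0}]'
python3 -c "
from h import *
s,p,R=st(); print(R.T@(np.array([524.33,189.44,44.2])-p), s['ft_force'])"
```

```text
t: 2.28
position: [430.0, 178.3, 210.0]
ee_rot: [3.139, 0.522, -3.01]
ft_force: [-0.3, 0.1, 0.2]
grip_width: 54.0
finger_force: 0.0
[  0.30455165  -1.78781157 191.03051876] [-0.29171804  0.07262231  0.24492056]
```

```bash
python3 -m crank '[{"x":0,"y":-0.018,"z":0.018,"ax":0,"ay":0,"az":0},{"x":0,"y":-0.018,"z":0.018,"ax":0,"ay":0,"az":0}]' 
python3 -m crank '[{"x":0,"y":0,"z":0,"ax":0,"ay":0,"az":0},{"x":0,"y":0,"z":0,"ax":0,"ay":0,"az":0},{"x":0,"y":0,"z":0,"ax":0,"ay":0,"az":0},{"x":0,"y":0,"z":0,"ax":0,"ay":0,"az":0}]' 30 25
python3 -c "
from h import *
s,p,R=st(); print(R.T@(np.array([524.33,189.44,44.2])-p), s['ft_force'])"
```

```text
t: 2.52
position: [431.1, 176.5, 208.6]
ee_rot: [3.139, 0.522, -3.01]
ft_force: [0.3, -0.3, -0.3]
grip_width: 53.7
finger_force: 0.0
t: 3.02
position: [431.1, 176.6, 208.7]
ee_rot: [3.139, 0.522, -3.01]
ft_force: [-0.0, -0.5, 2.9]
grip_width: 37.2
finger_force: 25.0
[ 4.42421015e-01 -6.19634652e-02  1.89475726e+02] [-0.01950928 -0.50902343  2.89783555]
```

```bash
python3 -m crank '[{"x":0,"y":0,"z":-0.1,"ax":0,"ay":0,"az":0},{"x":0,"y":0,"z":-0.4,"ax":0,"ay":0,"az":0},{"x":0,"y":0,"z":-0.8,"ax":0,"ay":0,"az":0},{"x":0,"y":0,"z":-1,"ax":0,"ay":0,"az":0},{"x":0,"y":0,"z":-1,"ax":0,"ay":0,"az":0}]'
python3 - <<'E'
from h import *
c=np.array([455.05,-248.35,14]); A=rz(PY)
seat=c+A@[-18,0,0]; print('seat',seat,'pivot',c+A@[14.9,23.4,0])
cw=cap('wrist','w2')
print('grip',st()[0]['grip_width'],st()[0]['finger_force'])
plan(seat+[0,0,199+100.]+A@[3,0,0],RD(PY))
E
```

```text
t: 3.65
position: [381.2, 169.8, 296.4]
ee_rot: [3.138, 0.524, -3.01]
ft_force: [-0.5, 0.8, -2.1]
grip_width: 37.4
finger_force: 25.0
seat [ 438.2795579  -254.88852215   14.        ] pivot [ 460.4321205  -221.13598194   14.        ]
grip 37.49255580539226 24.99969631433487
x -0.023 y -0.855 z -0.029 ax -0.008 ay 0.066 az -0.030 | 86mm 7deg
x 0.020 y -0.855 z -0.040 ax -0.008 ay 0.066 az -0.030 | 86mm 7deg
x 0.065 y -0.853 z -0.046 ax -0.008 ay 0.066 az -0.030 | 86mm 7deg
x 0.109 y -0.848 z -0.047 ax -0.008 ay 0.066 az -0.030 | 86mm 7deg
x 0.153 y -0.841 z -0.043 ax -0.008 ay 0.066 az -0.030 | 86mm 7deg
```

View pics/w2.png

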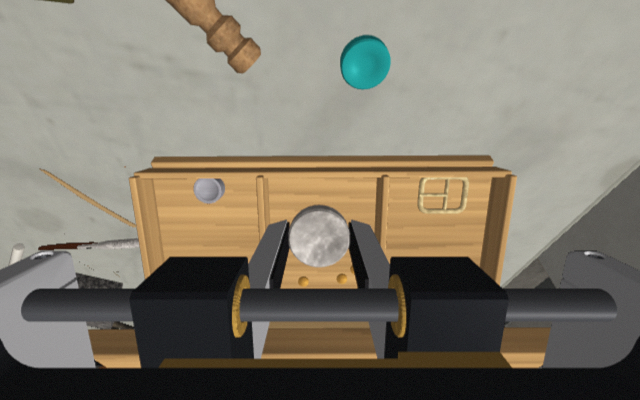

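The anvil is held square between the pads at (319,237), and the other parts haven't moved. Now I carry it over to the plate.

```bash
python3 -m crank '[{"x":-0.01,"y":-0.3,"z":-0.01,"ax":-0.003,"ay":0.022,"az":-0.01},{"x":-0.02,"y":-0.855,"z":-0.03,"ax":-0.008,"ay":0.066,"az":-0.03}]'
python3 -m crank '[{"x":0.01,"y":-0.43,"z":-0.02,"ax":-0.004,"ay":0.033,"az":-0.015},{"x":0.02,"y":-0.855,"z":-0.04,"ax":-0.008,"ay":0.066,"az":-0.03}]'
python3 -m crank '[{"x":0.035,"y":-0.43,"z":-0.023,"ax":-0.004,"ay":0.033,"az":-0.015},{"x":0.065,"y":-0.855,"z":-0.046,"ax":-0.008,"ay":0.066,"az":-0.03}]'
python3 - <<'E'
from h import *
plan(np.array([438.3,-254.9,14])+[0,0,299.]+rz(PY)@[3,0,0],RD(PY))
E
```

```text
t: 3.95
position: [393.0, 89.2, 297.5]
ee_rot: [-3.132, 0.42, -2.957]
ft_force: [0.8, -0.6, -1.7]
grip_width: 37.3
finger_force: 25.0
t: 4.2
position: [404.8, 3.2, 301.1]
ee_rot: [-3.128, 0.316, -2.911]
ft_force: [0.8, 0.9, -0.6]
grip_width: 36.9
finger_force: 25.0
t: 4.45
position: [416.5, -81.9, 304.6]
ee_rot: [-3.128, 0.211, -2.864]
ft_force: [0.8, 0.6, -1.4]
grip_width: 37.3
finger_force: 25.0
x 0.106 y -0.861 z -0.054 ax -0.007 ay 0.067 az -0.030 | 87mm 7deg
x 0.152 y -0.855 z -0.051 ax -0.007 ay 0.067 az -0.030 | 87mm 7deg
```

```bash
python3 -m crank '[{"x":0.055,"y":-0.43,"z":-0.027,"ax":-0.004,"ay":0.033,"az":-0.015},{"x":0.106,"y":-0.86,"z":-0.054,"ax":-0.007,"ay":0.067,"az":-0.03}]'
python3 -m crank '[{"x":0.08,"y":-0.43,"z":-0.025,"ax":-0.004,"ay":0.033,"az":-0.015},{"x":0.152,"y":-0.855,"z":-0.05,"ax":-0.007,"ay":0.067,"az":-0.03},{"x":0.152,"y":-0.855,"z":-0.05,"ax":-0.007,"ay":0.067,"az":-0.03}]'
python3 - <<'E'
from h import *
c=cap('wrist','w3')
s,p,R=st(); print(p,s['ee_rot'])
E
```

```text
t: 4.7
position: [428.7, -167.8, 308.6]
ee_rot: [-3.132, 0.105, -2.817]
ft_force: [0.1, -0.4, -1.2]
grip_width: 36.9
finger_force: 25.0
t: 5.08
position: [441.0, -254.3, 312.5]
ee_rot: [-3.14, 0.001, -2.774]
ft_force: [0.4, 1.0, -1.7]
grip_width: 37.1
finger_force: 25.0
[ 440.87490252 -252.92087319  312.47292953] [-3.14075759e+00  1.72246455e-03 -2.77296055e+00]
```

View pics/w3.png

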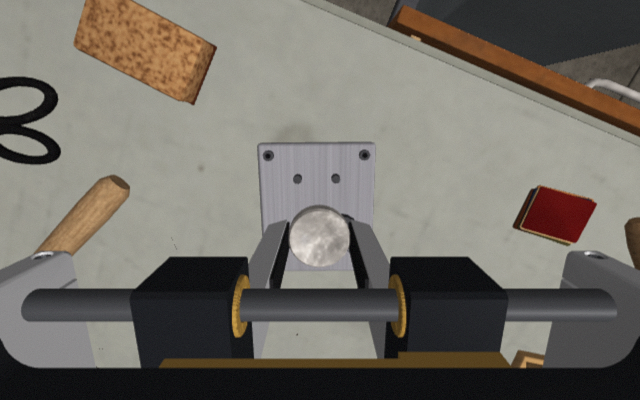

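The plate is below with its pins at (298,179) and (336,179) and front screws at (268,155) and (364,155). The anvil is held at (319,237). I locate the pins and the disc in the tool frame.

```bash
python3 - <<'E'
from h import *
c=dict(np.load('wrist.npz')); W=cloud(c); s,p,R=st(); fr=c['frame']
C=-c['R'].T@c['t']
def ray(u,v,z):
    d=c['R'].T@[(u-c['cx'])/c['fx'],(v-c['cy'])/c['fy'],1]; return C+d*(z-C[2])/d[2]
g=cv2.cvtColor(fr,cv2.COLOR_RGB2GRAY)
L=[]
for (u,v,z) in((298,179,24),(336,179,24),(268,155,19),(364,155,19)):
    w=g[v-9:v+10,u-9:u+10]; m=(w<(int(w.min())+np.median(w))/2)
    vv,uu=np.nonzero(m); a,b=uu.mean()+u-9,vv.mean()+v-9
    L.append(ray(a,b,z)); print((round(a,1),round(b,1)),m.sum(),L[-1].round(1), W[v,u].round(1))
print('pin dist',np.linalg.norm(L[0]-L[1]),'yaw',np.rad2deg(np.arctan2(*(L[1]-L[0])[[1,0]]))-90, 'screw',np.linalg.norm(L[2]-L[3]),np.rad2deg(np.arctan2(*(L[3]-L[2])[[1,0]]))-90)
m=(W[150:200,265:370,2]<18)&(W[150:200,265:370,2]>10); print('plate z',np.median(W[150:200,265:370][m][:,2]))
A=rz(PY); mid=(L[0]+L[1])/2; print('seat by pins',mid+A@[14.8,0,0], 'by screws', (L[2]+L[3])/2+A@[36,0,0])
D=W[208:264,288:352].reshape(-1,3); Q=(D-p)@R; k=(Q[:,2]>180)&(Q[:,2]<196); Q=Q[k]
print('disc in tool: z',np.median(Q[:,2]),'x',Q[:,0].min(),Q[:,0].max(),'y',Q[:,1].min(),Q[:,1].max())
q=Q[np.abs(Q[:,2]-np.median(Q[:,2]))<3]; n=np.linalg.svd(q-q.mean(0))[2][2]; print('n',n)
print(R.T@(np.array([0,0,0])),R[:,0],R[:,1])
E
```

```text
(np.float64(297.2), np.float64(178.2)) 65 [ 431.  -278.4   24. ] [ 431.5 -277.4   23.7]
(np.float64(335.4), np.float64(177.9)) 64 [ 418.3 -246.    24. ] [ 418.9 -245.2   24.5]
(np.float64(268.1), np.float64(155.1)) 75 [ 421.5 -310.4   19. ] [ 421.4 -310.5   19.4]
(np.float64(363.9), np.float64(154.5)) 81 [ 389.7 -229.3   19. ] [ 390.  -229.2   20.4]
pin dist 34.79679928512136 yaw 21.470746085029305 screw 87.15162005740653 21.45309363790051
plate z 14.681342294230866
seat by pins [ 438.46127754 -256.80446821   24.        ] by screws [ 439.1313292  -256.74099518   19.        ]
disc in tool: z 189.68413948451828 x -15.836732935722145 20.005490464338294 y -19.203991293896795 19.66912019040848
n [ 0.01844593 -0.00105314 -0.9998293 ]
[0. 0. 0.] [-0.93281974 -0.36033923 -0.00172246] [-3.60338298e-01  9.32821319e-01 -8.35062507e-04]
```

```bash
sed -i 's/deg2rad(21.3)/deg2rad(21.45)/' h.py; python3 - <<'E'
from h import *
plan(np.array([438.8,-256.8,225.])+rz(PY)@[3.2,-0.2,0],RD(PY))
E
```

```text
x 0.003 y -0.030 z 0.875 ax -0.001 ay 0.001 az -0.004 | 88mm 0deg
```

```bash
python3 -m crank '[{"x":0.003,"y":-0.03,"z":0.3,"ax":-0.001,"ay":0.001,"az":-0.004},{"x":0.003,"y":-0.03,"z":0.6,"ax":-0.001,"ay":0.001,"az":-0.004},{"x":0.003,"y":-0.03,"z":0.8,"ax":-0.001,"ay":0.001,"az":-0.004},{"x":0.003,"y":-0.03,"z":0.875,"ax":-0.001,"ay":0.001,"az":-0.004},{"x":0.003,"y":-0.03,"z":0.875,"ax":-0.001,"ay":0.001,"az":-0.004}]'
python3 - <<'E'
from h import *
plan(np.array([438.8,-256.8,217.])+rz(PY)@[3.2,-0.2,0],RD(PY)); print(st()[1],st()[0]['ee_rot'])
E
```

```text
t: 5.75
position: [442.1, -254.6, 226.4]
ee_rot: [-3.141, 0.001, -2.764]
ft_force: [0.5, -0.3, -1.5]
grip_width: 37.1
finger_force: 25.0
x 0.007 y -0.010 z 0.094 ax -0.000 ay 0.001 az 0.002 | 9mm 0deg
[ 442.08134795 -254.63052716  226.3949511 ] [-3.14102973e+00  1.09634933e-03 -2.76435701e+00]
```

```bash
python3 -m crank '[{"x":0.007,"y":-0.01,"z":0.04,"ax":0,"ay":0.001,"az":0.002},{"x":0.007,"y":-0.01,"z":0.07,"ax":0,"ay":0.001,"az":0.002},{"x":0.007,"y":-0.01,"z":0.09,"ax":0,"ay":0.001,"az":0.002},{"x":0.007,"y":-0.01,"z":0.09,"ax":0,"ay":0.001,"az":0.002}]'
python3 -m crank '[{"x":0,"y":0,"z":0.01,"ax":0,"ay":0,"az":0},{"x":0,"y":0,"z":0.01,"ax":0,"ay":0,"az":0}]'
python3 -m crank '[{"x":0,"y":0,"z":0.008,"ax":0,"ay":0,"az":0},{"x":0,"y":0,"z":0.008,"ax":0,"ay":0,"az":0}]'
```

```text
t: 6.25
position: [441.7, -256.3, 217.6]
ee_rot: [-3.14, -0.0, -2.768]
ft_force: [0.6, 0.5, -1.2]
grip_width: 37.1
finger_force: 25.0
t: 6.5
position: [441.7, -256.3, 216.6]
ee_rot: [-3.14, -0.0, -2.768]
ft_force: [-0.6, -0.9, -2.1]
grip_width: 37.1
finger_force: 25.0
t: 6.75
position: [441.8, -256.3, 216.0]
ee_rot: [-3.14, 0.0, -2.768]
ft_force: [0.2, 0.1, 2.2]
grip_width: 37.2
finger_force: 25.0
```

```bash
python3 -m crank '[{"x":0,"y":0,"z":0.003,"ax":0,"ay":0,"az":0},{"x":0,"y":0,"z":0.003,"ax":0,"ay":0,"az":0}]'
python3 -m crank '[{"x":0,"y":0,"z":0,"ax":0,"ay":0,"az":0},{"x":0,"y":0,"z":0,"ax":0,"ay":0,"az":0},{"x":0,"y":0,"z":0,"ax":0,"ay":0,"az":0},{"x":0,"y":0,"z":0,"ax":0,"ay":0,"az":0}]' 46
python3 -m crank '[{"x":0,"y":0,"z":-0.2,"ax":0,"ay":0,"az":0},{"x":0,"y":0,"z":-0.5,"ax":0,"ay":0,"az":0},{"x":0,"y":0,"z":-0.9,"ax":0,"ay":0,"az":0},{"x":0,"y":0,"z":-1,"ax":0,"ay":0,"az":0},{"x":0,"y":0,"z":-1,"ax":0,"ay":0,"az":0}]'
python3 - <<'E'
from h import *
c=cap('wrist','w4')
E
```

```text
t: 7.0
position: [441.8, -256.3, 216.0]
ee_rot: [-3.14, 0.0, -2.768]
ft_force: [-1.4, 2.5, 7.3]
grip_width: 37.0
finger_force: 25.0
t: 7.5
position: [441.7, -256.3, 215.4]
ee_rot: [-3.14, -0.0, -2.768]
ft_force: [-0.7, 0.4, -0.1]
grip_width: 45.9
finger_force: 0.0
t: 8.12
position: [441.6, -256.1, 315.4]
ee_rot: [-3.14, 0.0, -2.768]
ft_force: [-0.3, -0.3, -0.8]
grip_width: 46.2
finger_force: 0.0
```

View pics/w4.png

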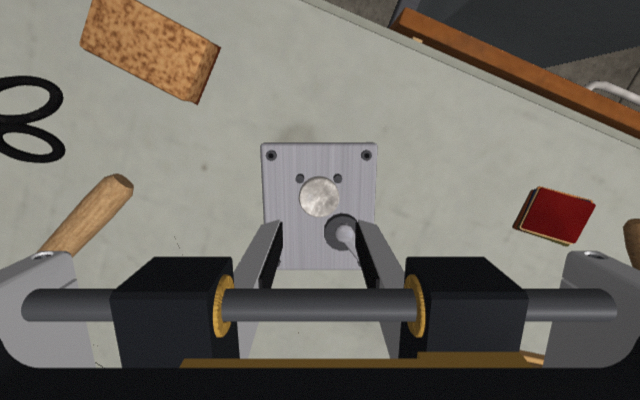

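The anvil lies just behind both pins, at (319,197) with the pins at (300,178) and (338,178), and the lever is still open at (345,235). Now I check that it is flat and locate the knob.

```bash
python3 - <<'E'
from h import *
c=dict(np.load('wrist.npz')); W=cloud(c)
D=W[185:208,308:331].reshape(-1,3); n=np.linalg.svd(D-D.mean(0))[2][2]; print('disc top z',np.median(D[:,2]),'n',n)
m=(W[...,2]>21)&(W[...,2]<30); m[:,:295]=0; m[:,345:]=0; m[:184]=0; m[225:]=0
Q=(W[m]-[438.8,-256.8,14])@rz(PY); print('disc rel seat x',Q[:,0].min(),Q[:,0].max(),'y',Q[:,1].min(),Q[:,1].max())
for nme in('top','scene'):
    c=dict(np.load(nme+'.npz')); V=cloud(c); fr=c['frame'].astype(int)
    u0,v0=(340,206) if nme=='top' else (343,219)
    w=fr[v0-8:v0+9,u0-8:u0+9].max(2)<70; vv,uu=np.nonzero(w); a,b=uu.mean()+u0-8,vv.mean()+v0-8
    C=-c['R'].T@c['t']; d=c['R'].T@[(a-c['cx'])/c['fx'],(b-c['cy'])/c['fy'],1]
    for z in (54,62,69):
        X=C+d*(z-C[2])/d[2]; r=X[:2]-[460.9,-223]; print(nme,(a,b),w.sum(),z,X.round(1),'r',np.hypot(*r),'ang',np.rad2deg(np.arctan2(r[1],r[0])))
E
```

```text
Traceback (most recent call last):
numpy.linalg.LinAlgError: SVD did not converge
```

```bash
python3 - <<'E'
from h import *
c=dict(np.load('wrist.npz')); W=cloud(c)
D=W[185:208,308:331].reshape(-1,3); D=D[~np.isnan(D[:,0])]; n=np.linalg.svd(D-D.mean(0))[2][2]; print('disc top z',np.median(D[:,2]),'n',n)
m=(W[...,2]>21)&(W[...,2]<30); m[:,:295]=0; m[:,345:]=0; m[:184]=0; m[225:]=0
Q=(W[m]-[438.8,-256.8,14])@rz(PY); print('disc rel seat x',Q[:,0].min(),Q[:,0].max(),'y',Q[:,1].min(),Q[:,1].max())
for nme in('top','scene'):
    c=dict(np.load(nme+'.npz')); V=cloud(c); fr=c['frame'].astype(int)
    u0,v0=(340,206) if nme=='top' else (343,219)
    w=fr[v0-8:v0+9,u0-8:u0+9].max(2)<70; vv,uu=np.nonzero(w); a,b=uu.mean()+u0-8,vv.mean()+v0-8
    C=-c['R'].T@c['t']; d=c['R'].T@[(a-c['cx'])/c['fx'],(b-c['cy'])/c['fy'],1]
    for z in (54,62,69):
        X=C+d*(z-C[2])/d[2]; r=X[:2]-[460.9,-223]; print(nme,(a,b),w.sum(),z,X.round(1),'r',np.hypot(*r),'ang',np.rad2deg(np.arctan2(r[1],r[0])))
E
```

```text
disc top z 25.418332090919918 n [0.04753827 0.00311789 0.99886455]
disc rel seat x -10.146124556752968 29.741665268689278 y -18.12599987465518 24.459136701136583
top (np.float64(339.8421052631579), np.float64(205.1578947368421)) 19 54 [ 510.5 -141.6   54. ] r 95.33770364184268 ang 58.68147417003214
top (np.float64(339.8421052631579), np.float64(205.1578947368421)) 19 62 [ 509.1 -140.9   62. ] r 95.16751541277435 ang 59.56363292361279
top (np.float64(339.8421052631579), np.float64(205.1578947368421)) 19 69 [ 507.9 -140.4   69. ] r 95.03716684039193 ang 60.337955761168814
scene (np.float64(342.56), np.float64(218.4)) 25 54 [ 515.4 -143.5   54. ] r 96.3570705497337 ang 55.57125591746718
scene (np.float64(342.56), np.float64(218.4)) 25 62 [ 510.  -148.1   62. ] r 89.59302052441966 ang 56.769218323245155
scene (np.float64(342.56), np.float64(218.4)) 25 69 [ 505.3 -152.    69. ] r 83.71146582139711 ang 57.97578225822603
```

The anvil is flat (top at 25.4 mm). The knob is near (509,-142), a world angle of about 59°, so the lever is open by about 0.13 rad. I move above it with the closing axis tangential.

```bash
python3 - <<'E'
from h import *
print(bot.get_state()['joints'])
plan([509,-142,315],RD(np.deg2rad(59)))
E
```

```text
[-5.97149911e-01  3.08543137e-01  1.73281711e+00 -9.45607149e-04
  1.10040215e+00 -2.54116729e+00]
x -0.522 y 0.408 z -0.003 ax -0.000 ay -0.000 az -0.209 | 66mm 19deg
x -0.626 y 0.218 z -0.002 ax -0.000 ay -0.000 az -0.209 | 66mm 19deg
```

```bash
python3 - <<'E'
from h import *
plan([509,-142,315],RD(np.deg2rad(59-180)))
E
```

```text
x -0.522 y 0.408 z -0.003 ax -0.000 ay 0.000 az 0.791 | 66mm 71deg
x 0.218 y 0.626 z -0.002 ax -0.000 ay 0.000 az 0.791 | 66mm 71deg
```

```bash
python3 -m crank '[{"x":-0.08,"y":0.06,"z":0,"ax":0,"ay":0,"az":0.113},{"x":-0.15,"y":0.12,"z":0,"ax":0,"ay":0,"az":0.226},{"x":-0.22,"y":0.18,"z":0,"ax":0,"ay":0,"az":0.339},{"x":-0.3,"y":0.24,"z":0,"ax":0,"ay":0,"az":0.45},{"x":-0.38,"y":0.3,"z":0,"ax":0,"ay":0,"az":0.565},{"x":-0.45,"y":0.35,"z":0,"ax":0,"ay":0,"az":0.68},{"x":-0.52,"y":0.41,"z":0,"ax":0,"ay":0,"az":0.79}]' 44 10
python3 -m crank '[{"x":0.03,"y":0.09,"z":0,"ax":0,"ay":0,"az":0.113},{"x":0.06,"y":0.18,"z":0,"ax":0,"ay":0,"az":0.226},{"x":0.09,"y":0.27,"z":0,"ax":0,"ay":0,"az":0.339},{"x":0.12,"y":0.36,"z":0,"ax":0,"ay":0,"az":0.45},{"x":0.15,"y":0.45,"z":0,"ax":0,"ay":0,"az":0.565},{"x":0.19,"y":0.54,"z":0,"ax":0,"ay":0,"az":0.68},{"x":0.22,"y":0.63,"z":0,"ax":0,"ay":0,"az":0.79},{"x":0.22,"y":0.63,"z":0,"ax":0,"ay":0,"az":0.79}]'
python3 - <<'E'
from h import *
cap('wrist','w5'); s,p,R=st(); print(p,s['ee_rot'],s['joints'])
plan([509,-142,315],RD(np.deg2rad(59-180)))
E
```

```text
t: 9.05
position: [475.2, -198.7, 313.8]
ee_rot: [-3.14, -0.001, 2.269]
ft_force: [-0.4, 0.4, 0.7]
grip_width: 44.1
finger_force: 0.0
t: 10.05
position: [509.0, -141.1, 313.9]
ee_rot: [-3.14, 0.001, 1.035]
ft_force: [-0.3, -1.3, -0.6]
grip_width: 44.1
finger_force: 0.0
[ 508.8713751  -141.43129055  314.18445466] [-3.14047906e+00  1.32382371e-03  1.03783364e+00] [-3.40294910e-01  3.45774348e-01  1.68334669e+00 -1.21028678e-03
  1.11381838e+00  1.93203267e-01]
x -0.004 y 0.004 z -0.008 ax -0.001 ay 0.001 az 0.005 | 1mm 0deg
```

View pics/w5.png

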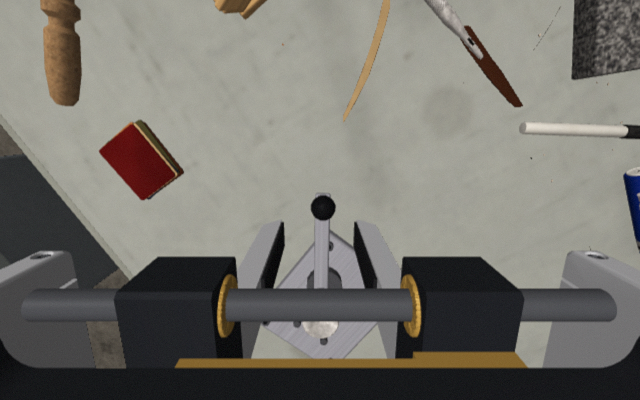

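The knob is at (322,207), nearly centred between the fingers. I get its offset in the tool frame.

```bash
python3 - <<'E'
from h import *
c=dict(np.load('wrist.npz')); W=cloud(c); s,p,R=st()
m=np.zeros((400,640),bool); m[190:225,305:340]=c['frame'][190:225,305:340].max(2)<75
P=W[m]; P=P[(P[:,2]>40)&(P[:,2]<75)]; Q=(P-p)@R
print(len(P),P[:,2].max(),'bbox tool',Q.min(0),Q.max(0)); 
vv,uu=np.nonzero(m); C=-c['R'].T@c['t']; u,v=(uu.min()+uu.max())/2,(vv.min()+vv.max())/2
d=c['R'].T@[(u-c['cx'])/c['fx'],(v-c['cy'])/c['fy'],1]; X=C+d*(62-C[2])/d[2]; print((u,v),uu.min(),uu.max(),vv.min(),vv.max(),X,(X-p)@R, X[:2]-[460.9,-223])
# bar axis direction
b=(W[...,2]>28)&(W[...,2]<38); b[:222]=0;b[265:]=0;b[:,:300]=0;b[:,:345]&=True;b[:,345:]=0
B=W[b]; print(len(B)); q=(B-p)@R; print('bar y(x):',np.polyfit(q[:,0],q[:,1],1))
E
```

```text
465 70.88701821638489 bbox tool [ -6.46702542  -7.12342633 243.29549421] [ 11.66556342  11.65241827 257.56779827]
(np.float64(322.5), np.float64(207.5)) 311 334 196 219 [ 511.69741759 -140.3954873    62.        ] [  2.66186514   2.1886337  252.17887091] [50.79741759 82.6045127 ]
645
bar y(x): [0.02944332 2.61805025]
```

```bash
python3 -m crank '[{"x":0.02,"y":0.02,"z":0.2,"ax":0,"ay":0,"az":0},{"x":0.02,"y":0.02,"z":0.45,"ax":0,"ay":0,"az":0},{"x":0.02,"y":0.02,"z":0.65,"ax":0,"ay":0,"az":0},{"x":0.02,"y":0.02,"z":0.72,"ax":0,"ay":0,"az":0},{"x":0.02,"y":0.02,"z":0.72,"ax":0,"ay":0,"az":0}]'
python3 -m crank '[{"x":0,"y":0,"z":0,"ax":0,"ay":0,"az":0},{"x":0,"y":0,"z":0,"ax":0,"ay":0,"az":0},{"x":0,"y":0,"z":0,"ax":0,"ay":0,"az":0}]' 25
```

```text
t: 10.72
position: [511.6, -141.1, 243.2]
ee_rot: [3.141, 0.001, 1.035]
ft_force: [0.4, 0.1, 0.5]
grip_width: 44.3
finger_force: 0.0
t: 11.1
position: [511.8, -140.8, 243.7]
ee_rot: [3.14, 0.001, 1.034]
ft_force: [0.5, -0.3, 0.3]
grip_width: 25.0
finger_force: 0.0
```

```bash
python3 -m crank '[{"x":-0.007,"y":0.116,"z":0,"ax":0,"ay":0,"az":0.078},{"x":-0.028,"y":0.23,"z":0,"ax":0,"ay":0,"az":0.156},{"x":-0.063,"y":0.34,"z":0,"ax":0,"ay":0,"az":0.233},{"x":-0.111,"y":0.446,"z":0,"ax":0,"ay":0,"az":0.311},{"x":-0.172,"y":0.545,"z":0,"ax":0,"ay":0,"az":0.389}]'
python3 -c "
from h import *
s,p,R=st(); r=p[:2]-[460.9,-223]; print(np.hypot(*r),np.rad2deg(np.arctan2(r[1],r[0])),'F tool',R.T@np.array(s['ft_force']),s['ee_rot'],s['joints'])"
```

```text
t: 11.72
position: [549.8, -183.6, 243.4]
ee_rot: [3.141, 0.001, 0.419]
ft_force: [-2.1, 2.3, 0.6]
grip_width: 25.0
finger_force: 1.3
97.29158528438576 23.9022639121245 F tool [-0.96325691 -2.95598328 -0.58476326] [3.14128974e+00 7.49591522e-04 4.18709232e-01] [-3.85323946e-01  5.42667085e-01  1.58050744e+00 -8.80853371e-04
  1.01872023e+00  7.67225118e-01]
```

```bash
python3 -m crank '[{"x":-0.007,"y":0.116,"z":0,"ax":0,"ay":0,"az":0.078},{"x":-0.028,"y":0.23,"z":0,"ax":0,"ay":0,"az":0.156},{"x":-0.063,"y":0.34,"z":0,"ax":0,"ay":0,"az":0.233},{"x":-0.111,"y":0.446,"z":0,"ax":0,"ay":0,"az":0.311},{"x":-0.172,"y":0.545,"z":0,"ax":0,"ay":0,"az":0.389}]'
python3 -m crank '[{"x":-0.007,"y":0.116,"z":0,"ax":0,"ay":0,"az":0.078},{"x":-0.018,"y":0.18,"z":0,"ax":0,"ay":0,"az":0.122},{"x":-0.018,"y":0.18,"z":0,"ax":0,"ay":0,"az":0.122}]'
python3 -c "
from h import *
s,p,R=st(); r=p[:2]-[460.9,-223]; print(np.hypot(*r),np.rad2deg(np.arctan2(r[1],r[0])),'F tool',R.T@np.array(s['ft_force']),s['ee_rot'],s['joints'])"
```

```text
t: 12.35
position: [556.6, -240.3, 243.6]
ee_rot: [3.141, -0.001, -0.192]
ft_force: [1.1, 3.8, -1.5]
grip_width: 24.9
finger_force: 1.5
t: 12.72
position: [551.2, -257.8, 243.6]
ee_rot: [3.141, -0.001, -0.38]
ft_force: [-0.1, -0.2, -0.1]
grip_width: 24.8
finger_force: 0.0
96.79454299799319 -21.075958419524344 F tool [0.0158409  0.25967706 0.10233976] [ 3.14058782e+00 -7.94660551e-04 -3.80083601e-01] [-4.97554035e-01  5.97495922e-01  1.49059580e+00 -1.04151240e-03
  1.05259422e+00  1.45384176e+00]
```

```bash
python3 -m crank '[{"x":-0.004,"y":0.083,"z":0,"ax":0,"ay":0,"az":0.056},{"x":-0.014,"y":0.165,"z":0,"ax":0,"ay":0,"az":0.111},{"x":-0.014,"y":0.165,"z":0,"ax":0,"ay":0,"az":0.111}]'
python3 -m crank '[{"x":-0.001,"y":0.033,"z":0,"ax":0,"ay":0,"az":0.022},{"x":-0.001,"y":0.033,"z":0,"ax":0,"ay":0,"az":0.022}]'
python3 -c "
from h import *
s,p,R=st(); r=p[:2]-[460.9,-223]; print(np.hypot(*r),np.rad2deg(np.arctan2(r[1],r[0])),'F tool',R.T@np.array(s['ft_force']),s['finger_force'])"
```

```text
t: 13.1
position: [543.8, -272.4, 243.7]
ee_rot: [3.141, -0.001, -0.553]
ft_force: [0.8, -0.4, 1.2]
grip_width: 25.2
finger_force: 0.0
t: 13.35
position: [542.0, -275.1, 243.6]
ee_rot: [3.141, -0.001, -0.589]
ft_force: [1.1, 1.8, -0.2]
grip_width: 25.1
finger_force: 0.9
96.41434573058473 -32.68606434267385 F tool [-0.08746664 -2.14937757  0.24351232] 0.880397247383371
```

```bash
for i in 1; do :; done
python3 -m crank '[{"x":-0.001,"y":0.033,"z":0,"ax":0,"ay":0,"az":0.022},{"x":-0.001,"y":0.033,"z":0,"ax":0,"ay":0,"az":0.022}]'
python3 -m crank '[{"x":-0.001,"y":0.033,"z":0,"ax":0,"ay":0,"az":0.022},{"x":-0.001,"y":0.033,"z":0,"ax":0,"ay":0,"az":0.022}]'
python3 -c "
from h import *
s,p,R=st(); r=p[:2]-[460.9,-223]; print(np.hypot(*r),np.rad2deg(np.arctan2(r[1],r[0])),'F tool',R.T@np.array(s['ft_force']),s['finger_force'])"
```

```text
t: 13.6
position: [540.0, -278.0, 243.6]
ee_rot: [3.141, -0.001, -0.624]
ft_force: [2.6, 1.7, -0.6]
grip_width: 25.1
finger_force: 0.9
t: 13.85
position: [538.0, -280.8, 243.6]
ee_rot: [3.141, -0.001, -0.659]
ft_force: [1.3, 1.2, -0.2]
grip_width: 25.1
finger_force: 0.7
96.30034632117678 -36.847796968821974 F tool [ 0.2832072  -1.70725028  0.15079132] 0.7497802411671728
```

```bash
python3 -m crank '[{"x":-0.001,"y":0.033,"z":0,"ax":0,"ay":0,"az":0.022},{"x":-0.001,"y":0.033,"z":0,"ax":0,"ay":0,"az":0.022}]'
python3 -m crank '[{"x":-0.001,"y":0.033,"z":0,"ax":0,"ay":0,"az":0.022},{"x":-0.001,"y":0.033,"z":0,"ax":0,"ay":0,"az":0.022}]'
python3 -c "
from h import *
s,p,R=st(); r=p[:2]-[460.9,-223]; print(np.hypot(*r),np.rad2deg(np.arctan2(r[1],r[0])),'F tool',R.T@np.array(s['ft_force']),s['finger_force'])"
```

```text
t: 14.1
position: [535.9, -283.3, 243.6]
ee_rot: [3.141, -0.001, -0.694]
ft_force: [2.0, 0.7, 1.0]
grip_width: 25.3
finger_force: 0.8
t: 14.35
position: [533.7, -285.7, 243.6]
ee_rot: [3.141, -0.001, -0.728]
ft_force: [2.0, 1.2, 0.6]
grip_width: 25.0
finger_force: 0.9
96.06310492604393 -40.755906029842684 F tool [ 0.7295621  -2.22405358 -0.62462021] 0.9334040433168411
```

```bash
python3 -m crank '[{"x":-0.001,"y":0.033,"z":0,"ax":0,"ay":0,"az":0.022},{"x":-0.001,"y":0.033,"z":0,"ax":0,"ay":0,"az":0.022}]'
python3 -c "
from h import *
s,p,R=st(); r=p[:2]-[460.9,-223]; print(np.hypot(*r),np.rad2deg(np.arctan2(r[1],r[0])),'F tool',R.T@np.array(s['ft_force']),s['finger_force'])"
python3 -m crank '[{"x":-0.001,"y":0.033,"z":0,"ax":0,"ay":0,"az":0.022},{"x":-0.001,"y":0.033,"z":0,"ax":0,"ay":0,"az":0.022}]'
python3 - <<'E'
from h import *
s,p,R=st(); r=p[:2]-[460.9,-223]; print(np.hypot(*r),np.rad2deg(np.arctan2(r[1],r[0])),'F tool',R.T@np.array(s['ft_force']),s['finger_force'])
c=cap('wrist','w6')
E
```

```text
t: 14.6
position: [531.4, -288.1, 243.6]
ee_rot: [3.141, -0.001, -0.763]
ft_force: [2.8, -0.0, -0.0]
grip_width: 24.9
finger_force: 1.0
95.96780971811516 -42.73045655100733 F tool [ 2.01314858 -1.88237952  0.01934742] 1.0417261999100447
t: 14.85
position: [529.0, -290.4, 243.6]
ee_rot: [3.141, -0.001, -0.798]
ft_force: [2.8, 0.7, 0.1]
grip_width: 24.9
finger_force: 1.1
95.85221658504346 -44.71283198376262 F tool [ 1.46300626 -2.4469899  -0.08045459] 1.1378943314775825
```

View pics/w6.png

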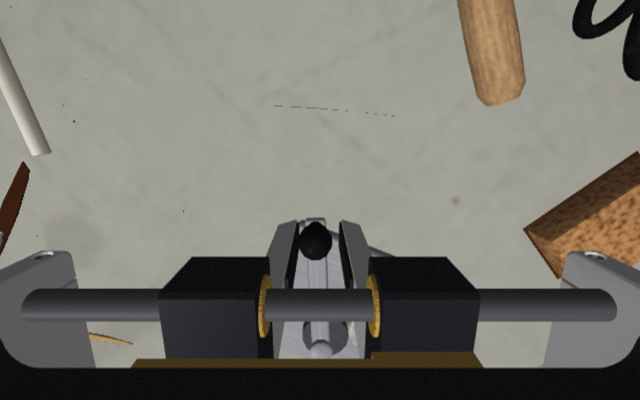

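The knob is caged at (315,240), with the bar in line and no firm resistance yet. I continue in small steps, watching the force.

```bash
python3 -m crank '[{"x":-0.001,"y":0.033,"z":0,"ax":0,"ay":0,"az":0.022},{"x":-0.001,"y":0.033,"z":0,"ax":0,"ay":0,"az":0.022}]'
python3 -c "
from h import *
s,p,R=st(); r=p[:2]-[460.9,-223]; print(np.hypot(*r),np.rad2deg(np.arctan2(r[1],r[0])),'F tool',R.T@np.array(s['ft_force']),s['finger_force'])"
python3 -m crank '[{"x":-0.001,"y":0.033,"z":0,"ax":0,"ay":0,"az":0.022},{"x":-0.001,"y":0.033,"z":0,"ax":0,"ay":0,"az":0.022}]'
python3 -c "
from h import *
s,p,R=st(); r=p[:2]-[460.9,-223]; print(np.hypot(*r),np.rad2deg(np.arctan2(r[1],r[0])),'F tool',R.T@np.array(s['ft_force']),s['finger_force'])"
python3 - <<'E'
from h import *
c=cap('top'); cv2.imwrite('pics/t2.png',cv2.resize(c['frame'][190:270,320:420,::-1],None,fx=6,fy=6,interpolation=cv2.INTER_CUBIC))
E
```

```text
t: 15.15
position: [526.6, -292.6, 243.6]
ee_rot: [3.141, -0.001, -0.832]
ft_force: [3.7, 0.3, -0.3]
grip_width: 24.5
finger_force: 1.2
95.73735544283281 -46.65735879734122 F tool [ 2.2949271  -2.89809648  0.3270325 ] 1.2424897192977369
t: 15.4
position: [524.1, -294.8, 243.6]
ee_rot: [3.141, -0.001, -0.866]
ft_force: [2.8, 0.0, 0.2]
grip_width: 24.9
finger_force: 1.3
95.65843591978202 -48.616481670734444 F tool [ 1.78991578 -2.1575155  -0.1646808 ] 1.2790857651270926
```

```bash
python3 -m crank '[{"x":-0.001,"y":0.033,"z":0,"ax":0,"ay":0,"az":0.022},{"x":-0.001,"y":0.033,"z":0,"ax":0,"ay":0,"az":0.022}]'
python3 -c "
from h import *
s,p,R=st(); r=p[:2]-[460.9,-223]; print(np.hypot(*r),np.rad2deg(np.arctan2(r[1],r[0])),'F tool',R.T@np.array(s['ft_force']),s['finger_force'])"
python3 -m crank '[{"x":-0.001,"y":0.033,"z":0,"ax":0,"ay":0,"az":0.022},{"x":-0.001,"y":0.033,"z":0,"ax":0,"ay":0,"az":0.022}]'
python3 - <<'E'
from h import *
s,p,R=st(); r=p[:2]-[460.9,-223]; print(np.hypot(*r),np.rad2deg(np.arctan2(r[1],r[0])),'F tool',R.T@np.array(s['ft_force']),s['finger_force'])
for n in('top','wrist','scene'):
    W=cloud(cap(n)); k=(W[...,2]>21)&(W[...,2]<32)
    Q=(W-[438.8,-256.8,14])@rz(PY); k&=(np.abs(Q[...,0])<24)&(np.abs(Q[...,1])<24)
    print(n,k.sum(),Q[k].min(0) if k.any() else '',Q[k].max(0) if k.any() else '')
E
```

```text
t: 15.7
position: [521.6, -296.8, 243.6]
ee_rot: [3.141, -0.001, -0.901]
ft_force: [3.4, 0.5, -1.3]
grip_width: 25.2
finger_force: 1.4
95.5360536162793 -50.55690619674394 F tool [ 1.74445788 -2.95507888  1.27526039] 1.4118491602130234
t: 15.95
position: [519.0, -298.7, 243.6]
ee_rot: [3.141, -0.001, -0.935]
ft_force: [3.0, 0.9, -1.0]
grip_width: 24.9
finger_force: 1.6
95.45386465174649 -52.51743658067777 F tool [ 1.01756526 -2.92395867  0.95103492] 1.5824816306121647
top 0  
wrist 380 [6.95500579 0.65506134 7.37261331] [23.97983002 23.9571887  14.29139156]
scene 130 [-21.25510257 -21.45529742   7.13223259] [23.86908632 22.41210953 17.0418493 ]
```

I'll back off and look at the anvil from above before pressing further.

```bash
python3 -m crank '[{"x":0,"y":-0.01,"z":0,"ax":0,"ay":0,"az":0},{"x":0,"y":-0.01,"z":0,"ax":0,"ay":0,"az":0},{"x":0,"y":-0.01,"z":0,"ax":0,"ay":0,"az":0}]' 44
python3 -m crank '[{"x":0,"y":-0.01,"z":-0.3,"ax":0,"ay":0,"az":0},{"x":0,"y":-0.01,"z":-0.7,"ax":0,"ay":0,"az":0},{"x":-0.3,"y":-0.01,"z":-1,"ax":0,"ay":0,"az":0},{"x":-0.6,"y":-0.01,"z":-1,"ax":0,"ay":0,"az":0},{"x":-0.9,"y":-0.01,"z":-1,"ax":0,"ay":0,"az":0},{"x":-0.9,"y":-0.01,"z":-1,"ax":0,"ay":0,"az":0}]'
python3 -m crank '[{"x":-0.3,"y":0.15,"z":0,"ax":0,"ay":0,"az":0},{"x":-0.6,"y":0.3,"z":0,"ax":0,"ay":0,"az":0},{"x":-0.6,"y":0.3,"z":0,"ax":0,"ay":0,"az":0}]'
python3 - <<'E'
from h import *
cap('wrist','w7')
E
```

```text
t: 16.48
position: [519.8, -298.0, 243.5]
ee_rot: [3.141, -0.001, -0.935]
ft_force: [-0.2, 0.6, -0.3]
grip_width: 43.9
finger_force: 0.0
t: 17.23
position: [466.5, -224.0, 343.9]
ee_rot: [3.141, -0.001, -0.934]
ft_force: [-0.2, 0.5, 0.4]
grip_width: 43.7
finger_force: 0.0
t: 17.6
position: [406.7, -194.5, 343.7]
ee_rot: [3.141, -0.001, -0.935]
ft_force: [-0.0, 1.0, 0.1]
grip_width: 44.1
finger_force: 0.0
```

View pics/w7.png

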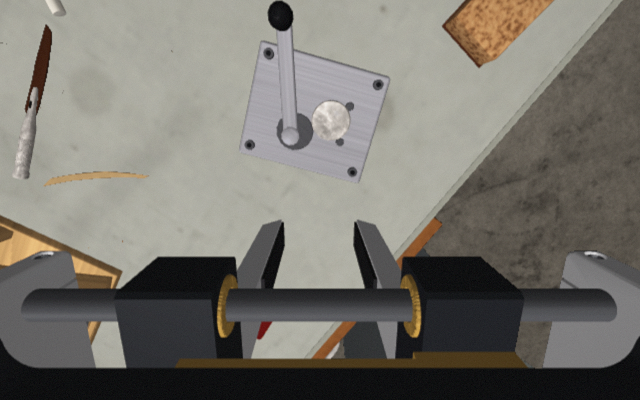

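The disc at (331,120) lies against both pins, (349,106) and (340,142), and the cam at (293,130) touches or nearly touches it. I measure the lever angle and the disc offset.

```bash
python3 - <<'E'
from h import *
c=dict(np.load('wrist.npz')); W=cloud(c); C=-c['R'].T@c['t']; fr=c['frame']; g=cv2.cvtColor(fr,cv2.COLOR_RGB2GRAY)
def ray(u,v,z):
    d=c['R'].T@[(u-c['cx'])/c['fx'],(v-c['cy'])/c['fy'],1]; return C+d*(z-C[2])/d[2]
S=[]
for u,v in((268,53),(378,85),(352,172),(249,145)):
    w=g[v-8:v+9,u-8:u+9]; vv,uu=np.nonzero(w<(int(w.min())+np.median(w))/2); S.append(ray(uu.mean()+u-8,vv.mean()+v-8,19))
S=np.array(S); pl=np.array([[54,-44],[-54,-44],[-54,44],[54,44]])  # +x+y ordering guess
A,_=cv2.estimateAffinePartial2D(pl.astype(np.float32),S[:,:2].astype(np.float32)); print(A, np.rad2deg(np.arctan2(A[1,0],A[0,0])),np.hypot(A[0,0],A[1,0]))
print((S[:,:2]-(pl@A[:,:2].T+A[:,2])).round(1).tolist())
inv=cv2.invertAffineTransform(A); tp=lambda X: inv[:,:2]@X[:2]+inv[:,2]
m=np.zeros((400,640),np.uint8); m[0:35,262:300]=(fr[0:35,262:300].max(2)<75); vv,uu=np.nonzero(m)
k=tp(ray((uu.min()+uu.max())/2,(vv.min()+vv.max())/2,62)); r=k-[14.9,23.4]; print('knob plate',k,'r',np.hypot(*r),'lever rad',np.deg2rad(45)-np.arctan2(r[1],r[0]))
# disc: light, edges
l=np.zeros((400,640),bool); D=W[95:145,308:355]; 
q=np.array([tp(x) for x in D[(D[...,2]>23.0)&(D[...,2]<29)]]); q-= [-18,0]
q=q[np.hypot(*q.T)<23]; (x,y),rr=cv2.minEnclosingCircle(q.astype(np.float32)); print('disc rel seat depth',x,y,rr,np.median(q,0))
ch=cv2.HoughCircles(cv2.GaussianBlur(g[90:150,300:360],(3,3),0),cv2.HOUGH_GRADIENT,1,20,param1=120,param2=12,minRadius=15,maxRadius=24)
print(ch); u,v=ch[0,0,:2]; print('hough rel seat',tp(ray(u+300,v+90,26))+[18,0])
E
```

```text
[[ 9.22197979e-01 -3.63079271e-01  4.56194336e+02]
 [ 3.63079271e-01  9.22197979e-01 -2.49990665e+02]] 21.4900937016291 0.9910982135256584
[[-0.0, 0.0], [0.0, -0.0], [-0.0, 0.0], [0.0, -0.0]]
knob plate [ 42.5769711  -66.62996691] r 94.188160992222 lever rad 2.0579447537661344
disc rel seat depth 0.1069883182644844 -0.09515556693077087 22.95546531677246 [-0.4022549   0.10460258]
[[[30.5 30.5 18.8]]]
hough rel seat [-0.7966733   0.45485325]
```

The lever is at about 2.06 rad and the anvil is within 1 mm of its seat, but the knob force was only about 3 N. I go back and press to about 7 N.

```bash
python3 -m crank '[{"x":0.3,"y":-0.15,"z":0,"ax":0,"ay":0,"az":0},{"x":0.6,"y":-0.3,"z":0,"ax":0,"ay":0,"az":0},{"x":0.6,"y":-0.3,"z":0,"ax":0,"ay":0,"az":0}]'
python3 -m crank '[{"x":0.3,"y":0.01,"z":0,"ax":0,"ay":0,"az":0},{"x":0.6,"y":0.01,"z":0,"ax":0,"ay":0,"az":0},{"x":0.9,"y":0.01,"z":0,"ax":0,"ay":0,"az":0},{"x":0.9,"y":0.01,"z":0.3,"ax":0,"ay":0,"az":0},{"x":0.9,"y":0.01,"z":0.7,"ax":0,"ay":0,"az":0},{"x":0.9,"y":0.01,"z":1,"ax":0,"ay":0,"az":0},{"x":0.9,"y":0.01,"z":1,"ax":0,"ay":0,"az":0}]'
python3 -m crank '[{"x":0,"y":0,"z":0,"ax":0,"ay":0,"az":0},{"x":0,"y":0,"z":0,"ax":0,"ay":0,"az":0},{"x":0,"y":0,"z":0,"ax":0,"ay":0,"az":0}]' 25
python3 -m crank '[{"x":-0.001,"y":0.033,"z":0,"ax":0,"ay":0,"az":0.022},{"x":-0.001,"y":0.033,"z":0,"ax":0,"ay":0,"az":0.022}]'
python3 -c "
from h import *
s,p,R=st(); r=p[:2]-[460.9,-223]; print(np.hypot(*r),np.rad2deg(np.arctan2(r[1],r[0])),'F tool',R.T@np.array(s['ft_force']),s['finger_force'])"
```

```text
t: 18.02
position: [468.9, -226.1, 342.9]
ee_rot: [3.141, -0.001, -0.935]
ft_force: [0.1, 0.5, -0.1]
grip_width: 44.2
finger_force: 0.0
t: 18.9
position: [519.5, -298.0, 241.5]
ee_rot: [3.14, 0.003, -0.935]
ft_force: [0.8, 0.4, -0.0]
grip_width: 43.9
finger_force: 0.0
t: 19.27
position: [519.9, -298.1, 244.6]
ee_rot: [3.142, -0.002, -0.935]
ft_force: [0.3, -0.1, -0.2]
grip_width: 25.0
finger_force: 0.0
t: 19.52
position: [517.2, -300.0, 244.1]
ee_rot: [-3.141, -0.002, -0.97]
ft_force: [2.5, 1.9, 2.7]
grip_width: 24.9
finger_force: 1.6
95.3818837305737 -53.8278885931103 F tool [-0.14260195 -3.16705209 -2.71884729] 1.5989676327444613
```

```bash
python3 -m crank '[{"x":-0.001,"y":0.033,"z":0,"ax":0,"ay":0,"az":0.022},{"x":-0.001,"y":0.033,"z":0,"ax":0,"ay":0,"az":0.022},{"x":-0.001,"y":0.033,"z":0,"ax":0,"ay":0,"az":0.022}]'
python3 -c "
from h import *
s,p,R=st(); r=p[:2]-[460.9,-223]; print(np.hypot(*r),np.rad2deg(np.arctan2(r[1],r[0])),'F tool',R.T@np.array(s['ft_force']),s['finger_force'])"
python3 -m crank '[{"x":-0.001,"y":0.033,"z":0,"ax":0,"ay":0,"az":0.022},{"x":-0.001,"y":0.033,"z":0,"ax":0,"ay":0,"az":0.022},{"x":-0.001,"y":0.033,"z":0,"ax":0,"ay":0,"az":0.022}]'
python3 -c "
from h import *
s,p,R=st(); r=p[:2]-[460.9,-223]; print(np.hypot(*r),np.rad2deg(np.arctan2(r[1],r[0])),'F tool',R.T@np.array(s['ft_force']),s['finger_force'])"
```

```text
t: 19.9
position: [514.4, -301.8, 243.7]
ee_rot: [3.141, -0.001, -1.003]
ft_force: [3.4, 0.1, 1.9]
grip_width: 24.9
finger_force: 1.8
95.22663041759114 -55.80192903520464 F tool [ 1.74590398 -2.95497206 -1.92192541] 1.8450336973182857
t: 20.27
position: [511.5, -303.4, 243.6]
ee_rot: [3.141, -0.001, -1.038]
ft_force: [3.5, 0.1, 1.7]
grip_width: 24.7
finger_force: 1.8
95.0581827905499 -57.806931474628584 F tool [ 1.70970542 -3.0748869  -1.71662769] 1.7557536670938134
```

```bash
python3 -m crank '[{"x":-0.001,"y":0.033,"z":0,"ax":0,"ay":0,"az":0.022},{"x":-0.001,"y":0.033,"z":0,"ax":0,"ay":0,"az":0.022},{"x":-0.001,"y":0.033,"z":0,"ax":0,"ay":0,"az":0.022}]'
python3 -c "
from h import *
s,p,R=st(); r=p[:2]-[460.9,-223]; print(np.hypot(*r),np.rad2deg(np.arctan2(r[1],r[0])),'F tool',R.T@np.array(s['ft_force']),s['finger_force'],s['moment'])"
python3 -m crank '[{"x":-0.001,"y":0.033,"z":0,"ax":0,"ay":0,"az":0.022},{"x":-0.001,"y":0.033,"z":0,"ax":0,"ay":0,"az":0.022},{"x":-0.001,"y":0.033,"z":0,"ax":0,"ay":0,"az":0.022}]'
python3 -c "
from h import *
s,p,R=st(); r=p[:2]-[460.9,-223]; print(np.hypot(*r),np.rad2deg(np.arctan2(r[1],r[0])),'F tool',R.T@np.array(s['ft_force']),s['finger_force'],s['moment'])"
```

```text
t: 20.65
position: [508.6, -305.1, 243.5]
ee_rot: [3.141, -0.001, -1.073]
ft_force: [3.8, -0.0, 2.2]
grip_width: 25.3
finger_force: 1.8
94.91089988873264 -59.826805674213226 F tool [ 1.85455333 -3.35917582 -2.21193096] 1.8342177383601665 [-0.00798619 -0.67067714 -0.04026954]
t: 21.02
position: [505.7, -306.5, 243.5]
ee_rot: [3.141, -0.001, -1.108]
ft_force: [5.0, -0.4, 1.1]
grip_width: 25.1
finger_force: 2.0
94.77336251593412 -61.81546793482572 F tool [ 2.63234468 -4.31189335 -1.11827888] 1.9564582966268063 [-0.01551618 -0.73011181 -0.03478688]
```

```bash
python3 -m crank '[{"x":-0.001,"y":0.033,"z":0,"ax":0,"ay":0,"az":0.022},{"x":-0.001,"y":0.033,"z":0,"ax":0,"ay":0,"az":0.022},{"x":-0.001,"y":0.033,"z":0,"ax":0,"ay":0,"az":0.022}]'
python3 - <<'E'
from h import *
s,p,R=st(); r=p[:2]-[460.9,-223]; print(np.hypot(*r),np.rad2deg(np.arctan2(r[1],r[0])),'F tool',R.T@np.array(s['ft_force']),s['finger_force'])
c=cap('wrist'); W=cloud(c); fr=c['frame']; m=np.zeros((400,640),bool); m[215:265,295:340]=fr[215:265,295:340].max(2)<75
P=W[m]; P=P[(P[:,2]>50)&(P[:,2]<75)]; q=P.mean(0)[:2]-[460.9,-223]; print('knob',len(P),P.mean(0),np.hypot(*q),np.rad2deg(np.arctan2(q[1],q[0])))
E
```

```text
t: 21.4
position: [502.6, -307.9, 243.5]
ee_rot: [3.141, -0.001, -1.142]
ft_force: [4.0, -1.1, 0.8]
grip_width: 24.9
finger_force: 1.9
94.60984105037859 -63.821497726394405 F tool [ 2.686993   -3.22245428 -0.82886507] 1.895173634402454
knob 1104 [ 506.80137439 -309.59287363   64.47543395] 98.00643823386311 -62.07271626381343
```

```bash
python3 -m crank '[{"x":-0.001,"y":0.033,"z":0,"ax":0,"ay":0,"az":0.022},{"x":-0.001,"y":0.033,"z":0,"ax":0,"ay":0,"az":0.022},{"x":-0.001,"y":0.033,"z":0,"ax":0,"ay":0,"az":0.022}]'
python3 -c "
from h import *
s,p,R=st(); r=p[:2]-[460.9,-223]; print(np.hypot(*r),np.rad2deg(np.arctan2(r[1],r[0])),'F tool',R.T@np.array(s['ft_force']),s['finger_force'],s['moment'])"
python3 -m crank '[{"x":0,"y":0.02,"z":0,"ax":0,"ay":0,"az":0.013},{"x":0,"y":0.02,"z":0,"ax":0,"ay":0,"az":0.013},{"x":0,"y":0.02,"z":0,"ax":0,"ay":0,"az":0.013}]'
python3 -c "
from h import *
s,p,R=st(); r=p[:2]-[460.9,-223]; print(np.hypot(*r),np.rad2deg(np.arctan2(r[1],r[0])),'F tool',R.T@np.array(s['ft_force']),s['finger_force'],s['moment'])"
```

```text
t: 21.82
position: [499.6, -309.2, 243.5]
ee_rot: [3.141, -0.001, -1.177]
ft_force: [5.7, -0.9, 0.8]
grip_width: 24.9
finger_force: 2.0
94.46888237384725 -65.8152519769804 F tool [ 3.01831717 -4.90608452 -0.82457063] 2.0168429939076304 [-0.12142993 -0.79315041 -0.05375299]
t: 22.2
position: [498.1, -309.7, 243.6]
ee_rot: [-3.141, -0.002, -1.197]
ft_force: [9.7, 0.2, -1.1]
grip_width: 24.9
finger_force: 4.6
94.35839905588412 -66.75294683932174 F tool [ 3.34005883 -9.11370295  1.11596767] 4.608261788380332 [ 0.20235648 -1.6406009  -0.00384566]
```

The knob force has risen to 9 N, so the lever is hard over. I release, back off, and check the anvil numerically.

```bash
python3 -m crank '[{"x":0,"y":-0.025,"z":0,"ax":0,"ay":0,"az":0},{"x":0,"y":-0.025,"z":0,"ax":0,"ay":0,"az":0},{"x":0,"y":-0.025,"z":0,"ax":0,"ay":0,"az":0},{"x":0,"y":-0.025,"z":0,"ax":0,"ay":0,"az":0}]' 44
python3 -m crank '[{"x":0,"y":-0.025,"z":-0.3,"ax":0,"ay":0,"az":0},{"x":0,"y":-0.025,"z":-0.7,"ax":0,"ay":0,"az":0},{"x":-0.3,"y":0.1,"z":-1,"ax":0,"ay":0,"az":0},{"x":-0.6,"y":0.2,"z":-1,"ax":0,"ay":0,"az":0},{"x":-0.95,"y":0.3,"z":-1,"ax":0,"ay":0,"az":0},{"x":-0.95,"y":0.3,"z":-1,"ax":0,"ay":0,"az":0}]'
python3 -m crank '[{"x":-0.3,"y":0,"z":0,"ax":0,"ay":0,"az":0},{"x":-0.5,"y":0,"z":0,"ax":0,"ay":0,"az":0},{"x":-0.5,"y":0,"z":0,"ax":0,"ay":0,"az":0}]'
python3 - <<'E'
from h import *
c=cap('wrist','w8'); W=cloud(c); C=-c['R'].T@c['t']; g=cv2.cvtColor(c['frame'],cv2.COLOR_RGB2GRAY)
def proj(X): x=c['R']@X+c['t']; return c['fx']*x[0]/x[2]+c['cx'],c['fy']*x[1]/x[2]+c['cy']
A=rz(PY); O=np.array([438.8,-256.8,0])+A@[18,0,0]
B=lambda x,y,z: O+A@[x,y,z]
u,v=map(int,map(round,proj(B(-18,0,26)))); print('seat px',u,v)
def ray(u,v,z):
    d=c['R'].T@[(u-c['cx'])/c['fx'],(v-c['cy'])/c['fy'],1]; return C+d*(z-C[2])/d[2]
def rel(X): return (A.T@(X-O))[:2]
err=[]
for x,y in((54,-44),(-54,-44),(-54,44),(54,44)):
    a,b=map(int,map(round,proj(B(x,y,19))))
    if not(12<b<388 and 12<a<628): continue
    w=g[b-9:b+10,a-9:a+10]; vv,uu=np.nonzero(w<(int(w.min())+np.median(w))/2); e=rel(ray(uu.mean()+a-9,vv.mean()+b-9,19))-[x,y]; err.append(e)
print('screw err',np.round(err,1).tolist())
ch=cv2.HoughCircles(cv2.GaussianBlur(g[v-30:v+30,u-30:u+30],(3,3),0),cv2.HOUGH_GRADIENT,1,20,param1=120,param2=12,minRadius=15,maxRadius=24)
print(ch); a,b=ch[0,0,:2]; print('disc rel seat',rel(ray(a+u-30,b+v-30,26))+[18,0]-np.mean(err,0))
D=W[v-8:v+9,u-8:u+9].reshape(-1,3); D=D[~np.isnan(D[:,0])]; print('top z',np.median(D[:,2]),np.linalg.svd(D-D.mean(0))[2][2])
m=np.zeros((400,640),bool); m[0:70]=c['frame'][0:70].max(2)<60; P=W[m]; P=P[(P[:,2]>50)&(P[:,2]<78)]
if len(P): q=np.median(P,0); r=rel(q)-[14.9,23.4]; print('knob',len(P),np.hypot(*r),'lever',np.pi/4-np.arctan2(r[1],r[0]))
print(bot.get_state()['ft_force'])
E
```

```text
t: 22.7
position: [500.0, -309.1, 243.5]
ee_rot: [3.141, -0.001, -1.197]
ft_force: [0.2, -0.0, -0.0]
grip_width: 44.1
finger_force: 0.0
t: 23.45
position: [436.6, -230.3, 343.9]
ee_rot: [3.141, -0.001, -1.196]
ft_force: [0.4, 0.3, 0.6]
grip_width: 44.0
finger_force: 0.0
t: 23.82
position: [419.3, -184.4, 343.6]
ee_rot: [3.142, -0.002, -1.196]
ft_force: [0.7, 0.3, -0.3]
grip_width: 43.9
finger_force: 0.0
seat px 328 114
screw err [[0.2, 0.4], [1.1, 0.3], [1.2, -0.5], [0.2, -0.1]]
[[[29.5 31.5 18.8]]]
disc rel seat [-0.58355913  1.1084002 ]
top z 24.791028707302317 [-0.03017048  0.00833729 -0.99951   ]
knob 560 92.32643340479333 lever 2.3038027343396985
[ 0.53823683 -0.77188089 -0.0111824 ]
```

```bash
python3 - <<'E'
from h import *
c=dict(np.load('wrist.npz')); g=cv2.cvtColor(c['frame'],cv2.COLOR_RGB2GRAY); A=rz(PY); O=np.array([438.8,-256.8,26])+A@[0.7,0,0]
def proj(X): x=c['R']@X+c['t']; return c['fx']*x[0]/x[2]+c['cx'],c['fy']*x[1]/x[2]+c['cy']
d0=np.array([-.6,1.1])
for tgt,nm in(((29.6,19.6),'cam'),((-14.8,17.6),'pin+'),((-14.8,-17.6),'pin-')):
    e=(np.array(tgt)-d0); e/=np.hypot(*e); out=[]
    for r in np.arange(13,28,1.):
        u,v=proj(O+A@np.array([*(d0+r*e),0])); out.append(int(cv2.getRectSubPix(g,(1,1),(float(u),float(v)))[0,0]))
    print(nm,out)
E
```

```text
cam [185, 190, 197, 199, 192, 135, 81, 81, 83, 82, 83, 82, 82, 83, 81]
pin+ [201, 195, 201, 207, 199, 150, 96, 80, 81, 79, 80, 82, 96, 136, 160]
pin- [190, 188, 188, 188, 190, 183, 142, 97, 83, 83, 82, 80, 82, 88, 123]
```

```bash
python3 -c "
from bench import bot
print(bot.sign_off())"
```

```text
the job is handed in; nothing more can be done
None
```

The job is handed in, but no verdict came back. By my measurements the larger anvil lies flat, hollow face up, about 1 mm from its seat against both pins. The lever is swung right over to about 2.3 rad with 9 N at the knob, and the robot is clear. I could not measure the cam's grip force directly, and part of that 9 N may have been the lever's end stop.

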